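# Put away a stray cap and peel the top tray off a sticky stack

## Task

A stray white screw cap lies in the top tray of the stack of nested white trays: put it in the open top drawer of the small chest and push that drawer fully shut. Then peel the top tray off the stack it sticks to, lifting the corner with the upright lug first while the opposite corner still rests on the stack, and hold the tray out level and still over the middle of the black board, at least 10 cm above it, and finish while still holding it there. Leave the other things where they stand.

Things in the scene. Friction and masses are not known exactly. Their poses are not given: they have to be found in the camera images.
- tray: top tray of the stack: white formed tray, loose, about 60 g. Rim 140 (x) by 110 (y) by 3 mm; body under the rim 120 x 90 mm, walls and floor 2.5 mm. Origin: centre of its underside, z up; inner floor at 2.5 mm, rim underside at 18 mm, rim top at 21 mm. An upright pull lug stands on the corner at -x, -y. Starts seated, axes along the stack's, body sunk 18 mm into the tray below
- lug (a point): on the top tray: grip point of the lug, at -63.5, -48.7, 34 mm in the tray's frame. The lug is an upright plate 9 mm thick, 24 mm long along the tray's diagonal (the line from far_corner through the tray's centre to here), from the rim top (13 mm below this point) to 13 mm above it; both faces are free. Axes as the tray's
- far_corner (a point): on the top tray: underside of the rim at the corner diagonally across from the lug (60, 46, 18 mm in the tray's frame); it rests on the stack. Axes are those of the tray
- stack: the lower trays, nested, fixed with a dark 150 x 120 x 8 mm base plate; does not move. Origin on the worktop under the centre, z up; rim top, where the top tray's rim rests, at 31 mm. 3 mm clearance round the top tray's body; four sprung nubs on its long sides grip it by friction: 10 to 15 N hold it against a straight pull, about half when one corner is lifted
- cap: the stray white ribbed screw cap, 23 mm across, 14 mm high, about 12 g, lying open side down on the top tray's inner floor; origin: centre of its underside, z up
- drawer_chest_drawer2 (a joint): top drawer of the small grey chest, its opening in m: 0 shut, 0.11 fully out; slides freely (about 1 N) and stays where left
- drawer_floor (a point): on the top drawer: middle of its inner floor, about 147 mm above the worktop; x points into the chest (closing direction), z up. Inner space +-91 mm in x, +-131 mm in y, walls 50 mm high, front panel 59 mm. Only the part drawn out is open from above: the chest's front edge lies at x = -95 mm + the opening; the chest's top is 215 mm above the worktop
- drawer_front (a point): on the top drawer: upper edge of the front panel's outer face, in the middle, about 206 mm above the worktop; the panel (268 mm wide) reaches 62 mm down. A black knob 20 mm across stands out 17 mm in the middle, 26 to 47 mm below this point. Axes as drawer_floor
- board: flat black board, fixed on the worktop, 315 (x) by 165 (y) by 12 mm; origin: centre of its underside, z up
- spare_cap: another white cap like the first, lying on the board; leave it
- the_beaker: glass beaker, 55 mm wide, 62 mm high, on the worktop; origin: centre of its underside; leave it
- the_mortar: white porcelain mortar, 71 mm wide, 54 mm high; origin: centre of its underside; leave it
- tape: roll of tape, 82 mm wide, 18 mm high; origin: centre of its underside; leave it
- bottle_a: open amber bottle, 39 mm wide, 87 mm high; origin: centre of its underside; leave it

How it is judged:
By the outcome, as a careful person would: the job done as asked, in the order asked, and still so for the second after the job is handed in, while the arm keeps its last pose, push and grip.
It also fails if it takes over 64 s, if anything falls off the work surface, if the arm or the gripper's body presses on something with over 40 N, if the wrist force passes 120 N, or if a joint passes its speed limit or range.

## Robot

A 6-joint arm with a two-finger parallel gripper is mounted at the origin on a cart in front of the work surface, level with it; the furniture and walls round the work are solid. World frame = base frame: x ahead of the robot, y to its left, z up, the work surface at z = 0. Lengths are in mm, angles in rad, forces in N, time in s.
With the tool pointing down it reaches from about 275 to 1000 mm from the base axis. Payload 8.4 kg.
Tool frame: the origin (TCP) lies at the very end of the fingers, on their centre line; the grasp point (between the pads) lies 19 mm behind it; z points along the fingers, y is the line along which they close (so a half turn about z gives the same grasp; the last joint's range is limited). The gripper opens to 85 mm and grips with 20 to 120 N. Pads are 22 mm wide; open, the fingers measure 114 mm over their backs; the gripper's body (76 mm by 85 mm) begins 54 mm behind the grasp point. The pads swing forward as they close: fully open they stand 13 mm farther back than shut.
Start: joints at [1.303, 0.353, 1.633, -0, 1.155, -0.002], TCP at [164.174, 603.054, 191.981] pointing down, gripper open.
Joint ranges: [-2.63, 2.63], [-0.92, 2.1], [0.06, 2.66], [-1.3, 4.44], [0, 2.69], [-3.02, 3.02]. Speed limits (rad/s): [2.22, 2.22, 2.79, 3.14, 3.14, 3.14].

## Interface

Orientations are given as [roll, pitch, yaw] about the fixed x, y, z axes, in that order (R = Rz(yaw) Ry(pitch) Rx(roll)).
In Python, from rig import sensors, grab_frame, camera_params, order gives the robot as it stands. The module is installed in compiled form; this text tells all that it offers.
- The arm moves only by the tool move_arm, never from a script. Its argument "motion" is a list of rows, each a list of 7 numbers: the turn, a rotation vector about the tool's x, y, z in rad, then the shift along the tool's x, y, z in m, then the finger opening in m, from 0 to 0.0854. A call has 1 to 8 rows; each row is the pose to reach, as a shift and turn from the pose commanded when the call began, along the tool's axes at that moment; what a row does not reach only later rows make up. A row lasts 1/8 s, in which the tool goes at most 62.5 mm and 10.7 degrees, less where a joint would pass 70% of its speed; a pose out of reach is approached as far as the arm can. A call with a gripper value outside its range is refused whole. The fingers move at their own pace and stop on an object; "grip_force" is the grip in N (left out, the last holds). Time passes only in rows, so rows that repeat a pose let the fingers close. It gives the time, the measured TCP pose, the force, the opening and the grip force at its end, in the units of the state.
- sensors.sense(): the state, without advancing time (a new reading comes with each control period).
- grab_frame(name): name is "scene" or "top"; returns (picture, depth): 400x640x3 uint8, red, green, blue; 400x640 float32, mm along the optical axis (not along the pixel's ray), 0 where there is no reading.
- camera_params(name): a dict with "camera_matrix" (3x3 intrinsics, pixels), "k1" (the pictures are not rectified: a ray, as slopes to the right and down, at radius r is drawn at 1 + k1 r^2 times it, then the intrinsics apply), "world_from_camera" (4x4, takes a point from camera to world coordinates). Camera axes: x right, y down, z forward; pixel columns grow to the right and rows downward; lengths in mm; the calibration is good to about 2 mm. A picture is of the moment at which its call begins. camera_params takes no time and is no camera call.
- order.sign_off(): hands the job in; it is judged then, once.
The state is a dict: "clock": time; "qpos": joint angles; "qvel": joint speeds; "joint_efforts": joint torques, N m; "eef_pos": TCP position; "tcp_rot": TCP orientation; "contact_force": force on the tool from outside, world axes, zero at the start; "wrist_torque": the same for the moment, N m; "opening": opening from 0.0 (shut) to 1.0 (fully open); "grasp_force": force on a finger pad.
Only numpy, scipy, OpenCV 4.12 (cv2) and the standard library are available. Lean on these libraries where they do the work, as an engineer would, in place of code of your own. Each camera call takes 0.05 s, during which the arm holds its last target. There are 200 camera calls.

## Working session

There is one attempt and no reset: what is moved stays moved. The work goes in short steps, Python scripts to look and compute and a tool call to move; the robot and the scene stay as the last step left them, time stands still between calls to the robot, and variables do not carry over. Pictures are saved under pics/ and viewed, at most 10 in all, crops included, and the job is handed in when it is done.

Besides the shell and the picture viewer there is one more tool, called in YAML: its name, and indented under it one key for each argument. move_arm: Moves the arm, as the interface text tells. Its arguments: {"type":"object","properties":{"motion":{"type":"array","items":{"type":"array","items":{"type":"number"}}},"grip_force":{"type":"number"}},"required":["motion"]}

```bash
mkdir -p pics
cat > h.py <<'E'
import numpy as np, cv2
from rig import sensors, grab_frame, camera_params, order
from scipy.spatial.transform import Rotation as R
def ray(cam,u,v):
    K=np.array(cam["camera_matrix"]);k=cam["k1"]
    d=np.array([(u-K[0,2])/K[0,0],(v-K[1,2])/K[1,1]]);s=d.copy()
    for _ in range(20): s=d/(1+k*(s@s))
    return np.array([s[0],s[1],1.])
def onplane(cam,u,v,z):
    T=np.array(cam["world_from_camera"]);r=T[:3,:3]@ray(cam,u,v);o=T[:3,3]
    return o+r*(z-o[2])/r[2]
def withdepth(cam,u,v,dep):
    T=np.array(cam["world_from_camera"]);return T[:3,:3]@(ray(cam,u,v)*dep)+T[:3,3]
def cloud(cam,dep):
    K=np.array(cam["camera_matrix"],float);T=np.array(cam["world_from_camera"]);h,w=dep.shape
    u,v=np.meshgrid(np.arange(w),np.arange(h));d=np.stack([(u-K[0,2])/K[0,0],(v-K[1,2])/K[1,1]],-1);s=d.copy()
    for _ in range(20): s=d/(1+cam["k1"]*(s**2).sum(-1,keepdims=True))
    P=np.concatenate([s,np.ones((h,w,1))],-1)*dep[...,None]
    return P@T[:3,:3].T+T[:3,3]
def tri(c1,p1,c2,p2):
    o=[];d=[]
    for c,p in((c1,p1),(c2,p2)):
        T=np.array(c["world_from_camera"]);o.append(T[:3,3]);x=T[:3,:3]@ray(c,*p);d.append(x/np.linalg.norm(x))
    A=np.stack([d[0],-d[1]],1);t=np.linalg.lstsq(A,o[1]-o[0],rcond=None)[0]
    a,b=o[0]+d[0]*t[0],o[1]+d[1]*t[1];return (a+b)/2,np.linalg.norm(a-b)
E
python3 - <<'E'
from h import *
np.set_printoptions(precision=3,suppress=True)
for n in("scene","top"):
    p,d=grab_frame(n);c=camera_params(n);cv2.imwrite(f"pics/{n}0.png",p[...,::-1]);np.savez(f"{n}0.npz",p=p,d=d)
    print(n,c)
print(sensors.sense())
E
```

```text
scene {'camera_matrix': array([[421.423,   0.   , 319.252],
       [  0.   , 421.423, 196.711],
       [  0.   ,   0.   ,   1.   ]]), 'k1': -0.08308091986099927, 'world_from_camera': array([[   0.789,   -0.46 ,    0.408,   68.661],
       [  -0.615,   -0.603,    0.508, -695.269],
       [   0.012,   -0.652,   -0.758, 1081.66 ],
       [   0.   ,    0.   ,    0.   ,    1.   ]])}
top {'camera_matrix': array([[457.354,   0.   , 312.957],
       [  0.   , 457.354, 206.22 ],
       [  0.   ,   0.   ,   1.   ]]), 'k1': -0.10091530493601086, 'world_from_camera': array([[   0.214,   -0.921,    0.326,   -8.916],
       [  -0.977,   -0.198,    0.081, -183.185],
       [  -0.01 ,   -0.336,   -0.942, 1812.061],
       [   0.   ,    0.   ,    0.   ,    1.   ]])}
{'clock': 0.1, 'qpos': array([ 1.303,  0.354,  1.634, -0.   ,  1.155, -0.002]), 'qvel': array([-0.001, -0.003, -0.001, -0.001, -0.001, -0.002]), 'joint_efforts': array([  0.002, -60.636, -34.282,   0.   ,   0.004,   0.   ]), 'eef_pos': array([164.065, 602.575, 191.331]), 'tcp_rot': array([-3.14 ,  0.   ,  2.876]), 'contact_force': array([-0.346,  0.361, -0.077]), 'wrist_torque': array([-0.019,  0.006, -0.013]), 'grasp_force': 0.0, 'opening': 1.0033853265715502}
```

View pics/scene0.png

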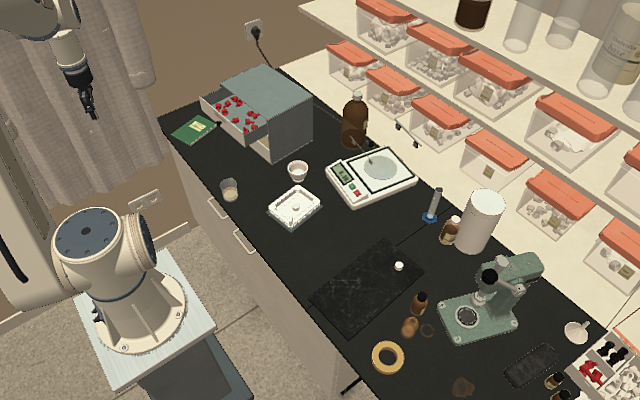

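View pics/top0.png

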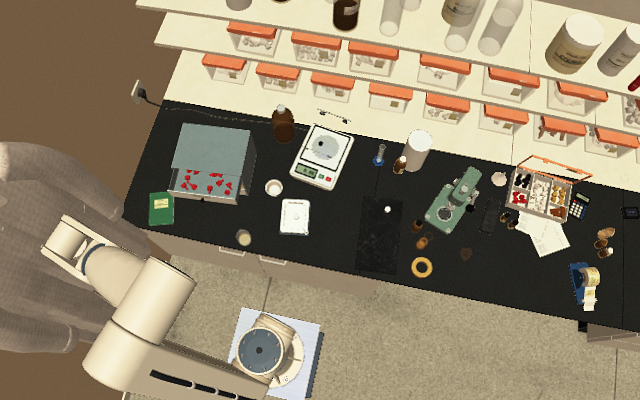

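Scene: trays at about (295,208), chest at (260,110) with the drawer out (red bits at 235,112), board at (367,288) with the spare cap at (399,266). Top: trays at (294,216), chest (212,160), board (380,235). Next I look closer at the tray and drawer.

Run:
```python
from h import *
np.set_printoptions(precision=1,suppress=True)
a=np.load("scene0.npz");b=np.load("top0.npz")
s=a["p"][175:240,255:335,::-1];t=b["p"][190:245,270:320,::-1]
s2=a["p"][60:165,190:320,::-1]
S=cv2.resize(s,None,fx=5,fy=5,interpolation=cv2.INTER_CUBIC);Tt=cv2.resize(t,None,fx=5,fy=5,interpolation=cv2.INTER_CUBIC)
im=np.zeros((600,700,3),np.uint8);im[:325,:400]=S;im[:275,420:670]=Tt
d=cv2.resize(s2,None,fx=2.5,fy=2.5);im[330:330+d.shape[0],:d.shape[1]]=d
t2=cv2.resize(b["p"][120:205,160:260,::-1],None,fx=3,fy=3);im[330:585,340:640]=t2
cv2.imwrite("pics/z0.png",im)
for n,f,(r0,r1,c0,c1) in(("scene",a,(175,240,255,335)),("top",b,(190,245,270,320))):
    P=cloud(camera_params(n),f["d"]);w=np.zeros((400,640),bool);w[r0:r1,c0:c1]=1
    m=w&(f["p"].min(-1)>130)&(f["d"]>0)
    q=P[m];print(n,len(q),np.percentile(q,[1,10,50,90,99],axis=0))
    h,e=np.histogram(q[:,2],bins=np.arange(0,100,4));print(h)
    r=cv2.minAreaRect(q[(q[:,2]>22)&(q[:,2]<42),:2].astype(np.float32));print(r)
```

```text
scene 1242 [[477.8 -30.7   5.9]
 [488.5 -17.1  13.2]
 [551.8  36.5  24.7]
 [611.3  80.4  36.2]
 [719.4 125.   58.4]]
[  7  11  50 279 217  48  62 149 285  85  10   6   6   4  11   7   1   0
   0   0   0   0   0   0]
((595.42529296875, 43.70444107055664), (250.64817810058594, 117.5302505493164), 12.139820098876953)
top 984 [[479.3 -25.3   1.6]
 [493.9  -9.2  11.3]
 [557.   40.6  21.4]
 [615.8  87.6  39.1]
 [647.3 155.3  60.6]]
[  8  29  70 163 168  95  52  94 118 101  37  11   4   6   5   9   2   2
   0   0   0   0   0   0]
((563.5755004882812, 65.65322875976562), (192.94442749023438, 162.83926391601562), 10.57432746887207)
```

View pics/z0.png

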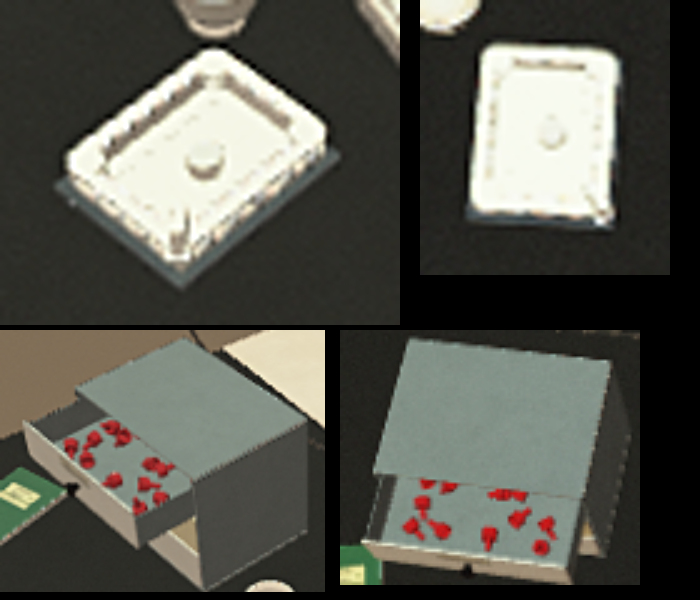

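The zoom shows the near-right corner lug at scene px ~(292,218), top px ~(306,232); cap at scene ~(296,207), top ~(296,217). The drawer is partly open with red pins in it, its front panel toward the robot.

Run:
```python
from h import *
np.set_printoptions(precision=1,suppress=True)
a=np.load("scene0.npz");b=np.load("top0.npz");C={n:camera_params(n) for n in("scene","top")}
for n,f,seed in(("scene",a,(296,207)),("top",b,(296,217))):
    g=cv2.cvtColor(f["p"],cv2.COLOR_RGB2GRAY)
    x0,y0=seed[0]-60,seed[1]-50
    G=cv2.resize(g[y0:y0+100,x0:x0+120],None,fx=8,fy=8,interpolation=cv2.INTER_LINEAR)
    _,m=cv2.threshold(G,120,255,0);_,L=cv2.connectedComponents(m);M=(L==L[400,480]).astype(np.uint8)
    cn=max(cv2.findContours(M,0,cv2.CHAIN_APPROX_NONE)[0],key=cv2.contourArea)[:,0]
    px=(cn+.5)/8-.5+[x0,y0]
    W=np.array([onplane(C[n],*p,34)[:2] for p in px])
    r=cv2.minAreaRect(W.astype(np.float32));print(n,"rect@34",r,"px",px.min(0),px.max(0))
    # line fits of the +x and +y edges
    c=np.array(r[0]);th=np.radians(r[2]);
    for _ in range(6):
        Rm=np.array([[np.cos(th),np.sin(th)],[-np.sin(th),np.cos(th)]]);w=(W-c)@Rm.T
        if _==0:
            while abs(np.degrees(th))>45: th-=np.sign(th)*np.pi/2
            continue
        X=w[:,0].max();Y=w[:,1].max()
        e=w[(w[:,0]>X-6)&(abs(w[:,1])<35)];f1=np.polyfit(e[:,1],e[:,0],1)
        h=w[(w[:,1]>Y-6)&(abs(w[:,0])<45)];f2=np.polyfit(h[:,0],h[:,1],1)
        th+= (-f1[0]+f2[0])/2*.7
    print("yaw",np.degrees(th),"slopes",f1,f2,"c",c,"centre from +x,+y edges",c+Rm.T@[f1[1]-70,f2[1]-55])
    # lower edges
    e=w[(w[:,0]<w[:,0].min()+6)&(abs(w[:,1])<30)];print(" -x",np.median(e[:,0])-f1[1])
    e=w[(w[:,1]<w[:,1].min()+6)&(abs(w[:,0])<40)];print(" -y",np.median(e[:,1])-f2[1])
    np.savez(n+"_c.npz",px=px)
for nm,s,t in(("cap",(296.2,206),(296.4,216.5)),("lug",(291.9,217),(306.3,231.5))):
    print(nm,tri(C["scene"],s,C["top"],t),onplane(C["scene"],*s,29),onplane(C["top"],*t,29))
```

```text
scene rect@34 ((546.4441528320312, 28.55264663696289), (152.010009765625, 123.41919708251953), 8.988547325134277) px [267.8 184.3] [319.7 228.6]
yaw 8.822419916478044 slopes [ 0.  75.2] [ 0. 61.] c [546.4  28.6] centre from +x,+y edges [550.7  35.2]
 -x -149.92741891441656
 -y -120.50950453542842
top rect@34 ((548.663330078125, 34.6505012512207), (154.0922088623047, 118.25120544433594), 9.982247352600098) px [279.4 198.3] [309.4 234.7]
yaw 9.01135430634359 slopes [-0.  76.3] [-0.  57.7] c [548.7  34.7] centre from +x,+y edges [554.4  38.3]
 -x -146.98705723951264
 -y -113.71626858112
cap (array([552.9,  27.8,  24.6]), np.float64(1.8527027408608956)) [551.8  24.7  29. ] [550.5  27.4  29. ]
lug (array([490.2, -31.4,  72. ]), np.float64(11.754446543681297)) [514.6  -3.5  29. ] [496.5 -26.4  29. ]
```

```bash
cat >> h.py <<'E'
def proj(cam,P):
    T=np.linalg.inv(np.array(cam["world_from_camera"]));q=T[:3,:3]@np.asarray(P,float)+T[:3,3];s=q[:2]/q[2]
    s=s*(1+cam["k1"]*(s@s));K=np.array(cam["camera_matrix"]);return s*[K[0,0],K[1,1]]+K[:2,2]
E
python3 - <<'E'
from h import *
np.set_printoptions(precision=1,suppress=True)
a=np.load("scene0.npz");b=np.load("top0.npz");cs,ct=[camera_params(n) for n in("scene","top")]
for nm,s,t,z in(("top FL",(220.4,82.8),(171.7,167.7),215),("top FR",(267.2,118.8),(241,175.7),215),("top BR",(312,97.6),(250,130),215),("top BL",(264,64),(183.3,123.3),215),
 ("drw L",(199.6,97.2),(167.7,191),206),("drw R",(244,132.8),(237.7,200),206),
 ("b nl",(309,297),(357,268),12),("b fl",(387,238),(363,195),12),("b fr",(424,272),(404,203),12),("b nr",(345,338),(398,275),12),("spare",(399,265),(387.5,209),24)):
    print(nm,*tri(cs,s,ct,t),onplane(cs,*s,z)[:2],onplane(ct,*t,z)[:2])
y=np.radians(8.9);Rz=np.array([[np.cos(y),-np.sin(y),0],[np.sin(y),np.cos(y),0],[0,0,1]])
o=np.array([552.5,36.7,13])
for nm,p in(("lugtop",(-63.5,-48.7,47)),("lugbot",(-63.5,-48.7,21)),("c++",(70,55,21)),("c-+",(-70,55,21)),("c+-",(70,-55,21))):
    w=o+Rz@p;print(nm,w,proj(cs,w),proj(ct,w))
# big zoom of lug
im=np.zeros((400,800,3),np.uint8)
im[:,:400]=cv2.resize(a["p"][205:230,278:303,::-1],(400,400),interpolation=cv2.INTER_NEAREST)
im[:,400:]=cv2.resize(b["p"][217:242,292:317,::-1],(400,400),interpolation=cv2.INTER_NEAREST)
cv2.imwrite("pics/z1.png",im)
E
```

```text
top FL [584.9 524.6 213.4] 0.7336644793989987 [584.4 522.5] [584. 524.]
top FR [606.2 249.4 215.7] 1.623788405890184 [605.7 250.1] [607.3 249.4]
top BR [810.4 273.6 196.7] 8.313461200857564 [790.3 253.4] [805.4 267.4]
top BL [784.6 545.7 204.7] 2.5199570714157704 [774.7 531. ] [780.8 540.8]
drw L [494.3 516.2 196.3] 0.7673258103809013 [490. 503.] [490.9 512. ]
drw R [509.  234.7 216.6] 0.7572099538786095 [514.8 246.1] [512.1 237.5]
b nl [ 392.8 -255.5   21.6] 1.4237402436157314 [ 394.9 -251.5] [ 395.6 -256. ]
b fl [ 722.6 -225.3  -17.8] 5.5966880268849115 [ 707.8 -238.7] [ 708.  -223.6]
b fr [ 704.  -397.    22.6] 1.3059006330300593 [ 709.7 -393.8] [ 708.9 -398.6]
b nr [ 389.2 -415.2   51.7] 6.886815289547851 [ 397.9 -403.9] [ 401.8 -421.2]
spare [ 664.6 -334.    19.6] 1.0112287315785573 [ 661.6 -335.4] [ 663.4 -333.9]
lugtop [497.3 -21.2  60. ] [290.3 217.1] [304.9 228.8]
lugbot [497.3 -21.2  34. ] [290.6 222.2] [305.1 230.7]
c++ [613.1 101.9  34. ] [297.5 182.5] [282.3 198.6]
c-+ [474.8  80.2  34. ] [266.7 205.6] [279.5 230.8]
c+- [630.2  -6.8  34. ] [321.3 199.7] [308.7 200. ]
```

View pics/z1.png

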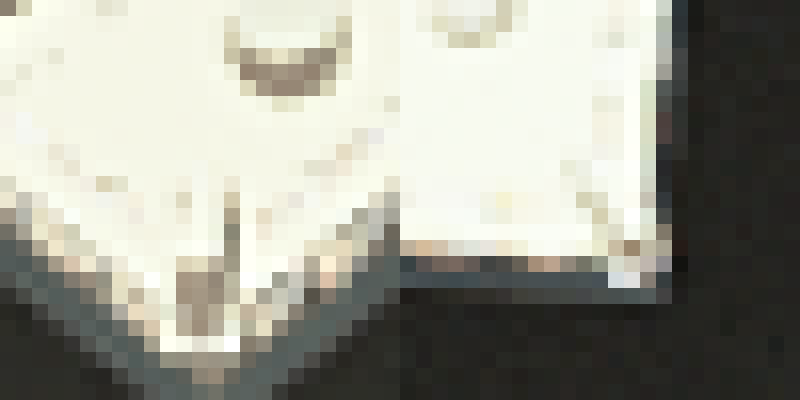

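Lug's near end face shows at scene px (290.5,224) and top px (306,233), within about 1 px of the prediction. So tray centre ≈ (552.5, 36.7), yaw 8.9°, rim 34 mm; cap ≈ (551,26); chest front ≈ (595,387), yaw 4.5°; drawer front ≈ (502,375); board middle ≈ (553,-323).

```bash
cat > go.py <<'E'
import sys
from h import *
np.set_printoptions(precision=4,suppress=True)
def go(x,y,z,yaw,tilt=None):
    s=sensors.sense();A=R.from_euler("xyz",s["tcp_rot"]);B=R.from_euler("xyz",[np.pi,0,yaw])
    if tilt is not None: B=R.from_rotvec(tilt)*B
    print("turn",(A.inv()*B).as_rotvec(),"shift",A.inv().apply((np.array([x,y,z])-s["eef_pos"])/1000),"at",s["clock"],s["eef_pos"],s["tcp_rot"],s["qpos"])
if __name__=="__main__": go(*map(float,sys.argv[1:5]))
E
python3 go.py 551 26 120 1.726
```

```text
turn [-0.0011  0.0008  1.1498] shift [-0.5248 -0.4546  0.0719] at 0.1 [164.0653 602.5749 191.3307] [-3.1403  0.      2.8758] [ 1.3026  0.3536  1.6341 -0.      1.1552 -0.0024]
```

move_arm:
  motion:
    - [0, 0, 1.15, -0.525, -0.455, 0.072, 0.045]
    - [0, 0, 1.15, -0.525, -0.455, 0.072, 0.045]
    - [0, 0, 1.15, -0.525, -0.455, 0.072, 0.045]
    - [0, 0, 1.15, -0.525, -0.455, 0.072, 0.045]
    - [0, 0, 1.15, -0.525, -0.455, 0.072, 0.045]
    - [0, 0, 1.15, -0.525, -0.455, 0.072, 0.045]
    - [0, 0, 1.15, -0.525, -0.455, 0.072, 0.045]
    - [0, 0, 1.15, -0.525, -0.455, 0.072, 0.045]

```text
clock: 1.1
eef_pos: [442.1, 188.2, 140.3]
tcp_rot: [3.141, -0.0, 1.725]
contact_force: [1.0, 1.4, 0.0]
opening: 0.527
grasp_force: 0.0
```

```bash
python3 go.py 551 26 120 1.726
```

```text
turn [ 0.0003 -0.0001 -0.0006] shift [-0.1771  0.0826  0.0203] at 1.1 [442.0693 188.2271 140.2905] [ 3.1413 -0.0001  1.7254] [0.3994 0.1901 1.9866 0.0001 0.9646 0.2447]
```

move_arm:
  motion:
    - [0, 0, 0, -0.177, 0.083, 0.02, 0.045]
    - [0, 0, 0, -0.177, 0.083, 0.02, 0.045]
    - [0, 0, 0, -0.177, 0.083, 0.02, 0.045]
    - [0, 0, 0, -0.177, 0.083, 0.06, 0.045]
    - [0, 0, 0, -0.177, 0.083, 0.06, 0.045]
    - [0, 0, 0, -0.177, 0.083, 0.06, 0.045]
    - [0, 0, 0, -0.177, 0.083, 0.06, 0.045]

```text
clock: 1.98
eef_pos: [551.1, 28.9, 81.9]
tcp_rot: [3.14, 0.0, 1.727]
contact_force: [1.5, 1.3, 0.1]
opening: 0.527
grasp_force: 0.0
```

```bash
cat > look.py <<'E'
import sys
from h import *
o=sys.argv[1];a,ca=grab_frame("scene")[0],camera_params("scene");b,cb=grab_frame("top")[0],camera_params("top")
P=np.array(list(map(float,sys.argv[2:5])));hw=int(sys.argv[5]) if len(sys.argv)>5 else 25
ims=[]
for f,c in((a,ca),(b,cb)):
    u,v=np.round(proj(c,P)).astype(int);u=np.clip(u,hw,640-hw);v=np.clip(v,hw,400-hw)
    print("origin px",u-hw,v-hw,"scale",400/(2*hw));ims.append(cv2.resize(f[v-hw:v+hw,u-hw:u+hw,::-1],(400,400),interpolation=cv2.INTER_CUBIC))
cv2.imwrite(f"pics/{o}.png",np.hstack(ims));np.savez(o+".npz",a=a,b=b)
E
python3 look.py a1 545 26 30; python3 go.py 551 26 18 1.726
python3 -c "
from h import *
p=sensors.sense()['eef_pos']
for n in('scene','top'): print(proj(camera_params(n),p))"
```

```text
origin px 269 182 scale 8.0
origin px 271 193 scale 8.0
turn [0.0018 0.0002 0.0011] shift [-0.0028 -0.0006  0.0637] at 2.075 [551.0582  28.8067  81.6607] [3.1398 0.0002 1.7271] [ 0.0495  0.3726  1.8873  0.      0.8799 -0.1068]
[294.74507409 194.66048171]
[295.51124836 212.16596563]
```

View pics/a1.png

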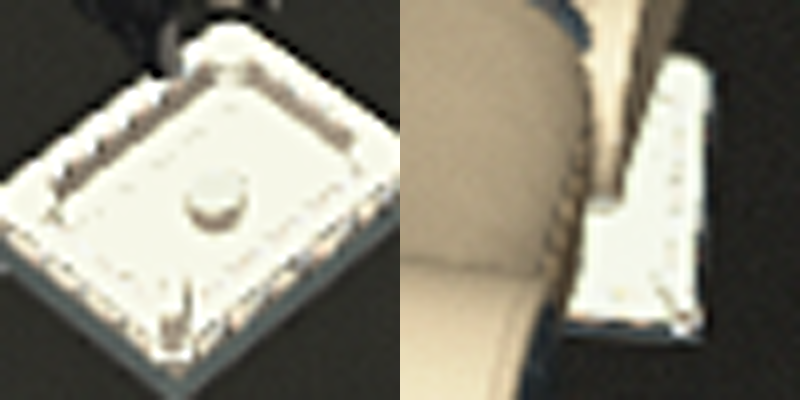

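The scene crop shows the cap at ~(296,207) and the gripper not where predicted (295,195), so I look at a wider crop of the same frame.

```bash
python3 -c "
from h import *
a=np.load('a1.npz')['a'];cv2.imwrite('pics/a1w.png',cv2.resize(a[110:230,230:350,::-1],(600,600),interpolation=cv2.INTER_CUBIC))"
```

```text
(no output)
```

View pics/a1w.png

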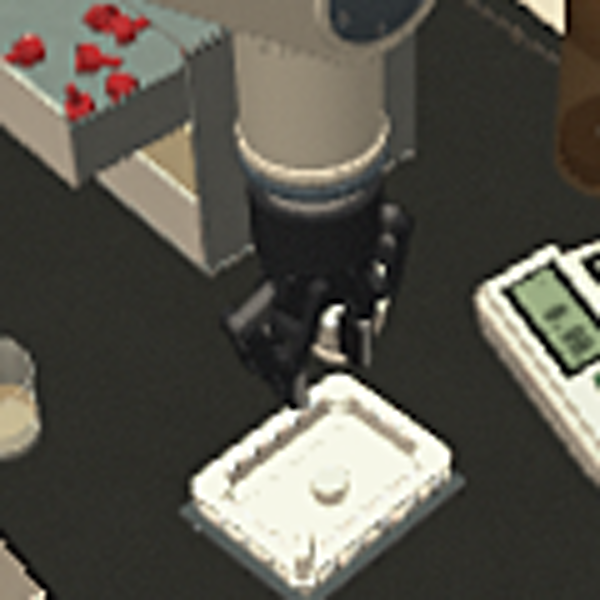

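Left fingertip at px ~(291,190), right at ~(303,183): higher than the TCP projection. I check the same with depth and the start frame.

Run:
```python
from h import *
np.set_printoptions(precision=1,suppress=True)
c=camera_params("scene")
a=np.load("scene0.npz");print("start tip",proj(c,[164.2,603,192]))
g=a["p"][85:125,60:110].max(-1)<70;ys,xs=np.nonzero(g);i=ys>ys.max()-4
print("dark tip start",xs[i].min()+60,xs[i].max()+60,ys.max()+85)
P=cloud(c,a["d"]);w=P[85:125,60:110][g];d=w[(abs(w[:,0]-164)<120)&(abs(w[:,1]-603)<120)];print(np.percentile(d,[0,2,50,98],axis=0))
p,d=grab_frame("scene");P=cloud(c,d);np.savez("b.npz",p=p,d=d)
q=P[150:200,270:315].reshape(-1,3);k=(abs(q[:,0]-551)<60)&(abs(q[:,1]-29)<60)&(q[:,2]>55)&(q[:,2]<170);q=q[k];col=p[150:200,270:315].reshape(-1,3)[k]
vv,uu=np.mgrid[150:200,270:315];uv=np.stack([uu,vv],-1).reshape(-1,2)[k]
o=np.argsort(q[:,2])[:25]
for j in o: print(uv[j],q[j],col[j])
```

```text
start tip [100.1 123.1]
dark tip start 91 98 119
[[127.7 524.3 244.8]
 [134.2 528.1 254.4]
 [152.9 556.3 327.7]
 [183.8 610.  367.9]]
[300 182] [575.6  32.9 120.6] [25 26 24]
[298 180] [574.7  42.1 122.4] [0 0 2]
[289 191] [525.1  20.2 124.6] [61 60 56]
[301 182] [575.9  28.  124.6] [15 15 14]
[299 181] [573.4  34.9 124.9] [73 68 61]
[300 181] [575.3  32.4 125.8] [15 15 18]
[290 192] [524.4  13.9 126.1] [200 190 175]
[302 183] [575.   21.5 126.2] [37 37 35]
[299 180] [574.6  36.5 127.3] [15 14 17]
[291 191] [528.2  13.9 128.1] [ 99 100  96]
[304 179] [588.3  29.  129.3] [39 41 38]
[298 179] [573.5  40.2 129.3] [10  9 11]
[303 182] [577.9  20.2 130. ] [95 93 85]
[302 182] [575.1  21.4 130.9] [50 48 44]
[286 190] [517.   23.9 131.3] [28 27 26]
[303 181] [579.6  22.4 131.6] [106 103  95]
[290 191] [523.9  12.8 132. ] [93 91 84]
[301 181] [573.9  24.9 133.1] [17 17 16]
[289 190] [523.1  16.7 133.7] [61 60 57]
[290 190] [525.4  14.8 133.7] [99 94 87]
[288 191] [518.3  15.1 133.9] [0 0 0]
[300 180] [573.1  29.  134.7] [23 23 22]
[298 178] [573.   39.2 135. ] [12 12 15]
[291 190] [526.9  11.6 135.6] [119 121 120]
[285 189] [514.9  25.8 135.7] [30 30 31]
```

move_arm:
  motion:
    - [0, 0, 0, -0.003, 0, 0.04, 0.045]
    - [0, 0, 0, -0.003, 0, 0.04, 0.045]
    - [0, 0, 0, -0.003, 0, 0.04, 0.045]

```text
clock: 2.5
eef_pos: [551.4, 25.3, 41.4]
tcp_rot: [3.141, 0.0, 1.726]
contact_force: [0.2, -0.3, -0.5]
opening: 0.53
grasp_force: 0.0
```

```bash
cat > tip.py <<'E'
import sys
from h import *
np.set_printoptions(precision=1,suppress=True)
s=sensors.sense();e=s["eef_pos"];c=camera_params("scene");p,d=grab_frame("scene");P=cloud(c,d)
u,v=proj(c,e);u,v=int(u),int(v);r=(slice(max(0,v-40),v+12),slice(u-30,u+30))
q=P[r].reshape(-1,3);col=p[r].reshape(-1,3);vv,uu=np.mgrid[r];uv=np.stack([uu,vv],-1).reshape(-1,2)
k=(abs(q[:,:2]-e[:2]).max(1)<70)&(q[:,2]>45)&(col.max(1)<110)&(q[:,2]<e[2]+120);q,uv=q[k],uv[k]
print(e,proj(c,e),len(q))
for side in(-1,1):
    m=(q[:,0]-e[0])*side>0;o=np.argsort(-uv[m][:,1])[:6];print(np.c_[uv[m][o],q[m][o]])
E
python3 tip.py; python3 go.py 551 26 18 1.726; python3 look.py a2 550 28 60 40
```

```text
[551.4  25.3  41.4] [295.9 203.5] 294
[[291.  201.  523.6  10.   88.3]
 [289.  200.  519.9  15.4  90.6]
 [290.  200.  521.9  12.8  91.7]
 [291.  200.  525.3  12.4  89.6]
 [292.  199.  527.7  10.1  94.8]
 [290.  199.  523.7  15.1  93. ]]
[[303.  192.  574.6  16.8  88.9]
 [303.  191.  577.5  20.7  88.2]
 [301.  191.  575.2  28.4  82.8]
 [302.  191.  574.7  22.3  88.6]
 [302.  190.  576.5  24.6  90.1]
 [303.  190.  576.5  19.2  94.9]]
turn [ 0.0014  0.0002 -0.    ] shift [ 0.0009 -0.0008  0.0237] at 2.55 [551.8555  25.2298  41.7105] [3.1402 0.0002 1.726 ] [ 0.043   0.432   1.9091 -0.      0.799  -0.1122]
origin px 255 159 scale 5.0
origin px 256 174 scale 5.0
```

View pics/a2.png

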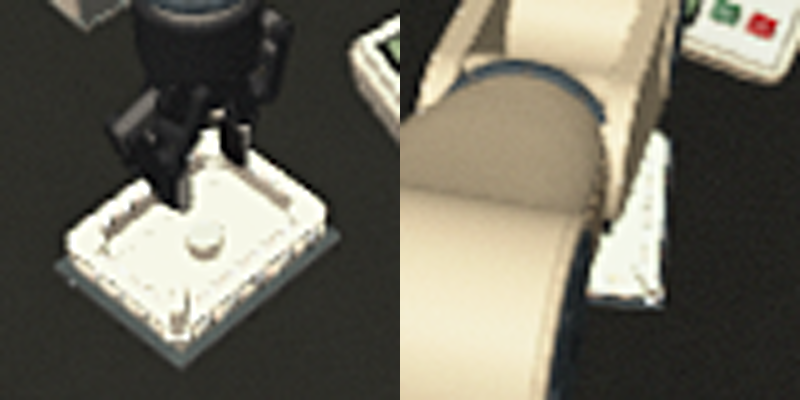

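Picture: fingertips straddle the cap in line (crop ~(180,208) and (240,165)) but look ~35 mm higher than the reported TCP. I go to the nominal depth, which is safe either way, and try closing.

move_arm:
  motion:
    - [0, 0, 0, 0, 0, 0.021, 0.045]
    - [0, 0, 0, 0, 0, 0.021, 0.045]
    - [0, 0, 0, 0, 0, 0.021, 0.016]
    - [0, 0, 0, 0, 0, 0.021, 0.016]
    - [0, 0, 0, 0, 0, 0.021, 0.016]
    - [0, 0, 0, 0, 0, 0.021, 0.016]
    - [0, 0, 0, 0, 0, 0.021, 0.016]
  grip_force: 20

```text
clock: 3.52
eef_pos: [551.1, 25.0, 19.5]
tcp_rot: [3.141, 0.0, 1.726]
contact_force: [-0.3, -0.7, -0.4]
opening: 0.187
grasp_force: 0.0
```

```bash
python3 tip.py; python3 go.py 551 26 18 1.726
```

```text
[551.1  25.   19.5] [296.  207.9] 255
[[294.  203.  538.4  16.3  62. ]
 [295.  203.  538.7  11.1  66.7]
 [293.  203.  533.6  14.7  66.9]
 [295.  202.  540.   12.8  68.9]
 [293.  202.  533.   13.5  73.4]
 [294.  202.  537.4  14.5  69.3]]
[[299.  199.  559.1  17.8  65.2]
 [300.  199.  562.3  16.8  63.8]
 [297.  198.  559.6  29.7  58.6]
 [298.  198.  559.7  24.2  63.7]
 [299.  198.  561.4  21.1  65.4]
 [300.  198.  559.9  13.3  73.7]]
turn [ 0.0001  0.     -0.0002] shift [0.001  0.0001 0.0015] at 3.575 [551.0646  25.0116  19.4893] [3.1415 0.     1.7258] [ 0.0426  0.4662  1.9201 -0.      0.7552 -0.1123]
```

The fingers closed to 16 mm above the cap, empty, so the real fingertips are ~36 mm behind the reported TCP. I reopen and descend while watching the force.

move_arm:
  motion:
    - [0, 0, 0, 0, 0, 0, 0.045]
    - [0, 0, 0, 0, 0, 0, 0.045]
    - [0, 0, 0, 0, 0, 0.012, 0.045]
    - [0, 0, 0, 0, 0, 0.02, 0.045]
    - [0, 0, 0, 0, 0, 0.028, 0.045]
    - [0, 0, 0, 0, 0, 0.028, 0.045]

```text
clock: 4.32
eef_pos: [550.3, 25.0, -9.5]
tcp_rot: [-3.14, -0.0, 1.726]
contact_force: [-0.5, -0.2, 0.5]
opening: 0.529
grasp_force: 0.0
```

```bash
python3 tip.py
```

```text
[550.3  25.   -9.5] [296.1 213.6] 236
[[290.  210.  517.9  10.2  48.2]
 [292.  210.  523.6   7.4  46.6]
 [291.  209.  523.2  12.2  47.3]
 [289.  209.  517.2  14.6  49.5]
 [292.  209.  524.9   9.1  49. ]
 [290.  209.  519.8  12.7  49.4]]
[[303.  200.  576.4  20.5  45.4]
 [302.  199.  573.   21.1  52.2]
 [303.  199.  575.6  19.2  52.1]
 [304.  199.  577.7  16.6  53. ]
 [300.  198.  571.9  30.6  49.1]
 [301.  198.  572.3  25.5  53.5]]
```

move_arm:
  motion:
    - [0, 0, 0, 0, 0, 0.004, 0.045]
    - [0, 0, 0, 0, 0, 0.008, 0.045]
    - [0, 0, 0, 0, 0, 0.011, 0.045]
    - [0, 0, 0, 0, 0, 0.011, 0.045]

```text
clock: 4.88
eef_pos: [550.8, 25.0, -19.8]
tcp_rot: [-3.141, -0.0, 1.726]
contact_force: [-0.2, 0.7, 0.4]
opening: 0.525
grasp_force: 0.0
```

```bash
sed -i 's/>45)/>20)/' tip.py; python3 tip.py
```

```text
[550.8  25.  -19.8] [296.3 215.4] 253
[[297.  223.  517.2 -27.   20.1]
 [291.  213.  523.2  13.7  25.5]
 [290.  213.  518.3  11.9  31. ]
 [292.  213.  525.2  10.9  26.8]
 [291.  212.  523.   13.   31.4]
 [289.  212.  516.7  14.9  34.4]]
[[303.  204.  575.3  19.5  26.9]
 [302.  204.  574.5  24.   23.2]
 [301.  203.  572.7  27.   26.7]
 [302.  203.  574.3  23.7  28.7]
 [303.  203.  574.6  18.4  33.6]
 [304.  203.  578.6  18.5  30.5]]
```

move_arm:
  motion:
    - [0, 0, 0, 0, 0, 0.002, 0.045]
    - [0, 0, 0, 0, 0, 0.002, 0.015]
    - [0, 0, 0, 0, 0, 0.002, 0.015]
    - [0, 0, 0, 0, 0, 0.002, 0.015]
    - [0, 0, 0, 0, 0, 0.002, 0.015]
    - [0, 0, 0, 0, 0, 0.002, 0.015]
  grip_force: 30

```text
clock: 5.68
eef_pos: [551.0, 25.0, -21.4]
tcp_rot: [-3.142, -0.0, 1.726]
contact_force: [-1.4, 0.7, 3.9]
opening: 0.246
grasp_force: 29.5
```

Gripped (21 mm opening, 30 N). I lift and travel to the drawer.

move_arm:
  motion:
    - [0, 0, 0, 0, 0, -0.02, 0.015]
    - [0, 0, 0, 0, 0, -0.06, 0.015]
    - [0, 0, 0, 0, 0, -0.11, 0.015]
    - [0, 0, 0, 0, 0, -0.16, 0.015]
    - [0, 0, 0, 0, 0, -0.22, 0.015]
    - [0, 0, 0, 0, 0, -0.22, 0.015]

```text
clock: 6.42
eef_pos: [554.4, 25.2, 203.3]
tcp_rot: [3.133, 0.001, 1.726]
contact_force: [-1.1, -0.6, -0.7]
opening: 0.247
grasp_force: 29.5
```

```bash
python3 go.py 547.5 378.5 200 3.22
```

```text
turn [ 0.0065  0.0076 -1.4942] shift [0.3502 0.0477 0.0034] at 6.425 [554.3745  25.1637 203.3354] [3.1325 0.001  1.7258] [ 0.0427  0.2278  1.7797 -0.      1.1249 -0.1123]
```

move_arm:
  motion:
    - [0, 0, -1.494, 0.35, 0.051, 0, 0.015]
    - [0, 0, -1.494, 0.35, 0.051, 0, 0.015]
    - [0, 0, -1.494, 0.35, 0.051, 0, 0.015]
    - [0, 0, -1.494, 0.35, 0.051, 0, 0.015]
    - [0, 0, -1.494, 0.35, 0.051, 0, 0.015]
    - [0, 0, -1.494, 0.35, 0.051, 0, 0.015]
    - [0, 0, -1.494, 0.35, 0.051, 0, 0.015]
    - [0, 0, -1.494, 0.35, 0.051, 0, 0.015]

```text
clock: 7.42
eef_pos: [546.6, 379.2, 196.6]
tcp_rot: [-3.141, -0.002, -3.056]
contact_force: [0.7, 0.3, 0.4]
opening: 0.246
grasp_force: 29.5
```

```bash
python3 go.py 547.5 378.5 126 3.22;python3 look.py a3 530 378 200 60
```

```text
turn [-0.001  -0.0017  0.0072] shift [-0.0009 -0.0007  0.0706] at 7.425 [546.6161 379.2363 196.6165] [-3.1406 -0.0017 -3.056 ] [ 0.6043  0.4124  1.5342 -0.0001  1.1969 -1.0521]
origin px 168 52 scale 3.3333333333333335
origin px 144 129 scale 3.3333333333333335
```

View pics/a3.png

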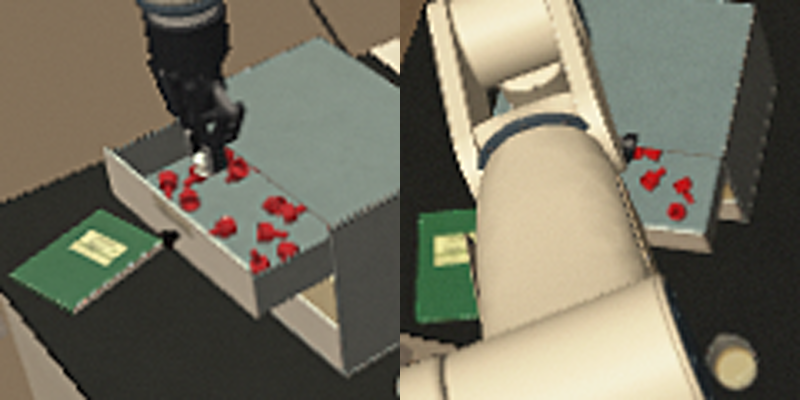

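The cap is in the fingers at crop (203,162) above the open drawer, knob at (170,238).

Run:
```python
from h import *
c=camera_params("scene")
for p in((547,379,231),(547,379,196),(547,379,150),(502.5,375,206),(492,510,206),(595,387,215)):
    u=proj(c,p);print(p,u,(u-[168,52])*400/120)
p,d=grab_frame("scene");P=cloud(c,d);print(P[99:103,227:232].reshape(-1,3)[::3].round(0))
```

```text
(547, 379, 231) [230.69828113 102.3183987 ] [208.99427042 167.72799566]
(547, 379, 196) [232.16002954 110.76801313] [213.86676513 195.8933771 ]
(547, 379, 150) [234.01217281 121.43083633] [220.04057604 231.43612111]
(502.5, 375, 206) [220.66908753 114.05008182] [175.5636251  206.83360607]
(492, 510, 206) [199.18931091  96.03679134] [103.96436971 146.78930446]
(595, 387, 215) [242.49507639  99.78333327] [248.31692132 159.27777756]
[[536. 379. 249.]
 [539. 362. 258.]
 [537. 374. 248.]
 [540. 358. 256.]
 [537. 368. 247.]
 [533. 377. 240.]
 [538. 363. 246.]]
```

move_arm:
  motion:
    - [0, 0, 0, -0.004, 0, 0.045, 0.015]
    - [0, 0, 0, -0.004, 0, 0.07, 0.015]
    - [0, 0, 0, -0.004, 0, 0.074, 0.015]
    - [0, 0, 0, -0.004, 0, 0.074, 0.015]
    - [0, 0, 0, -0.004, 0, 0.074, 0.045]
    - [0, 0, 0, -0.004, 0, 0.074, 0.045]
    - [0, 0, 0, -0.004, 0, 0.074, 0.045]
    - [0, 0, 0, -0.004, 0, 0.074, 0.045]

```text
clock: 8.57
eef_pos: [551.4, 379.1, 124.7]
tcp_rot: [3.141, 0.0, -3.063]
contact_force: [-0.1, -0.4, 0.5]
opening: 0.53
grasp_force: 0.0
```

move_arm:
  motion:
    - [0, 0, 0, 0, 0, -0.04, 0.045]
    - [0, 0, 0, 0, 0, -0.1, 0.01]
    - [0, 0, 0, 0.05, 0, -0.11, 0.0]
    - [0, 0, 0, 0.11, 0, -0.11, 0.0]
    - [0, 0, 0, 0.11, 0, -0.11, 0.0]

```text
clock: 9.2
eef_pos: [438.1, 369.7, 234.7]
tcp_rot: [-3.141, -0.002, -3.062]
contact_force: [1.2, 1.0, 0.7]
opening: 0.002
grasp_force: 0.0
```

```bash
python3 go.py 455 371 150 3.22;python3 look.py a4 530 378 180 45
```

```text
turn [-0.0004 -0.0015  0.0016] shift [-0.0171 -0.      0.0847] at 9.2 [438.0932 369.7023 234.683 ] [-3.1411 -0.0015 -3.0616] [ 0.698   0.235   1.6979  0.0006  1.2102 -0.953 ]
origin px 184 72 scale 4.444444444444445
origin px 160 146 scale 4.444444444444445
```

View pics/a4.png

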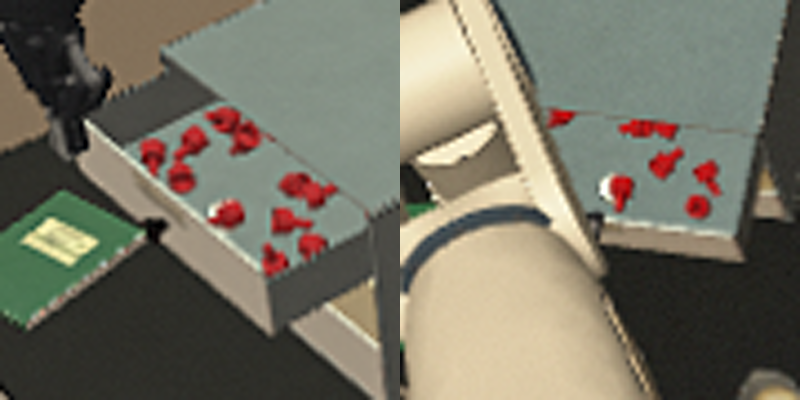

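The white cap lies on the drawer floor at scene px ~(232,119), top px ~(206,188). Now I push the drawer above the knob with shut fingers.

move_arm:
  motion:
    - [0, 0, 0, -0.017, 0, 0.05, 0]
    - [0, 0, 0, -0.017, 0, 0.083, 0]
    - [0, 0, 0, -0.017, 0, 0.083, 0]
    - [0, 0, 0, -0.035, 0, 0.083, 0]
    - [0, 0, 0, -0.05, 0, 0.083, 0]
    - [0, 0, 0, -0.065, 0, 0.083, 0]
    - [0, 0, 0, -0.085, 0, 0.083, 0]
    - [0, 0, 0, -0.105, 0, 0.083, 0]

```text
clock: 10.3
eef_pos: [548.0, 378.8, 152.1]
tcp_rot: [3.141, 0.001, -3.064]
contact_force: [-1.1, 0.2, 0.4]
opening: -0.001
grasp_force: 0.4
```

```bash
python3 go.py 583 382 152 3.22
```

```text
turn [ 0.0005  0.0008 -0.0004] shift [-0.0351  0.0005  0.0002] at 10.3 [547.9972 378.8113 152.1486] [ 3.1411  0.0008 -3.0636] [ 0.6026  0.4522  1.5762  0.0001  1.1123 -1.0463]
```

move_arm:
  motion:
    - [0, 0, 0, -0.008, 0, 0, 0]
    - [0, 0, 0, -0.016, 0, 0, 0]
    - [0, 0, 0, -0.022, 0, 0, 0]
    - [0, 0, 0, -0.026, 0, 0, 0]
    - [0, 0, 0, -0.026, 0, 0, 0]

```text
clock: 10.92
eef_pos: [572.4, 380.7, 151.5]
tcp_rot: [3.142, 0.0, -3.063]
contact_force: [-0.4, -0.3, -0.3]
opening: 0.002
grasp_force: 0.0
```

```bash
python3 look.py a5 560 378 180 45
```

```text
origin px 191 68 scale 4.444444444444445
origin px 163 139 scale 4.444444444444445
```

View pics/a5.png

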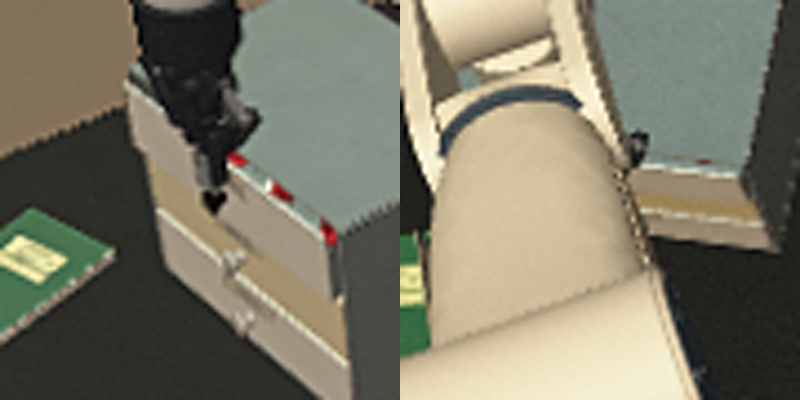

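The drawer is almost shut, with a thin red strip of pins at crop (280,190) still showing. That was the tenth and last picture, so from here I work by numbers. I push on gently until the force rises.

move_arm:
  motion:
    - [0, 0, 0, -0.004, 0, 0, 0]
    - [0, 0, 0, -0.008, 0, 0, 0]
    - [0, 0, 0, -0.01, 0, 0, 0]
    - [0, 0, 0, -0.01, 0, 0, 0]

```text
clock: 11.52
eef_pos: [581.9, 381.4, 151.4]
tcp_rot: [-3.142, -0.001, -3.064]
contact_force: [-3.3, 0.3, 0.6]
opening: -0.002
grasp_force: 1.7
```

move_arm:
  motion:
    - [0, 0, 0, -0.002, 0, 0, 0]
    - [0, 0, 0, -0.003, 0, 0, 0]
    - [0, 0, 0, -0.003, 0, 0, 0]

```text
clock: 11.9
eef_pos: [581.8, 381.4, 151.4]
tcp_rot: [-3.141, -0.006, -3.063]
contact_force: [-15.3, -0.9, 7.8]
opening: -0.0
grasp_force: 7.8
```

Force rose to 15 N with no further travel, so the drawer is shut. I retreat, then verify by depth and measure the lug.

move_arm:
  motion:
    - [0, 0, 0, 0.02, 0, 0, 0]
    - [0, 0, 0, 0.07, 0, 0, 0]
    - [0, 0, 0, 0.12, 0, -0.04, 0.04]
    - [0, 0, 0, 0.16, 0.06, -0.05, 0.04]
    - [0, 0, 0, 0.16, 0.06, -0.05, 0.04]

```text
clock: 12.52
eef_pos: [419.9, 431.6, 203.1]
tcp_rot: [3.139, 0.002, -3.061]
contact_force: [1.5, -0.3, -0.3]
opening: 0.467
grasp_force: 0.0
```

Run:
```python
from h import *
np.set_printoptions(precision=1,suppress=True)
F={}
for n in("scene","top"):
    p,d=grab_frame(n);F[n]=(camera_params(n),p,d);np.savez(n+"1.npz",p=p,d=d)
for n,(c,p,d) in F.items():
    P=cloud(c,d)
    # drawer gap: red pixels still seen near chest
    red=(p[...,0].astype(int)-p[...,1]>80)&(abs(P[...,0]-600)<120)&(P[...,1]>200)&(P[...,1]<540);print(n,"red px",red.sum())
    near=(abs(P[...,0]-497)<22)&(abs(P[...,1]+21)<22)&(P[...,2]>42)&(P[...,2]<75)
    print(" lug pts",near.sum(),P[near].mean(0),P[near].std(0))
    f=(P[...,2]>165)&(P[...,2]<200)&(abs(P[...,1]-300)<40)&(abs(P[...,0]-580)<60);print(" panel face",f.sum(),np.median(P[f],0) if f.sum() else "")
y=np.radians(8.9);Rz=np.array([[np.cos(y),-np.sin(y),0],[np.sin(y),np.cos(y),0],[0,0,1]])
for o in((552.5,36.7,13),(550.7,35.2,13),(554.4,38.3,13)):
    o=np.array(o);d=np.array([-.794,-.609,0]);nn=np.array([.609,-.794,0]);g=np.array([-63.5,-48.7,0])
    print(o)
    for nm,a,b in(("near R",12,4.5),("near L",12,-4.5),("far R",-12,4.5),("far L",-12,-4.5)):
        print(" ",nm,*[proj(F[n][0],o+Rz@(g+a*d+b*nn+[0,0,z])) for n in F for z in(47,21)])
g=lambda n,r:F[n][1][r].astype(int).sum(-1)//3
print(g("scene",np.s_[212:228,284:298]));print(g("top",np.s_[224:237,298:312]))
s=sensors.sense();print(s["clock"],s["eef_pos"],s["tcp_rot"],s["qpos"])
```

```text
scene red px 0
 lug pts 34 [494.1 -26.5  56. ] [6.5 6.1 5.3]
 panel face 106 [599.2 299.5 182.3]
top red px 0
 lug pts 21 [494.  -20.1  56.4] [5.7 6.8 8. ]
 panel face 68 [601.6 300.9 182.6]
[552.5  36.7  13. ]
  near R [291.2 220.3] [291.5 225.4] [307.5 230.6] [307.7 232.5]
  near L [288.3 220.1] [288.6 225.2] [305.6 231.8] [305.8 233.7]
  far R [292.3 214.2] [292.6 219.3] [304.2 225.9] [304.4 227.8]
  far L [289.4 213.9] [289.8 219.1] [302.3 227.1] [302.5 229. ]
[550.7  35.2  13. ]
  near R [291.  220.9] [291.3 226. ] [307.8 231.1] [307.9 232.9]
  near L [288.1 220.7] [288.4 225.8] [305.9 232.3] [306.1 234.2]
  far R [292.1 214.8] [292.4 219.9] [304.4 226.4] [304.6 228.2]
  far L [289.2 214.5] [289.6 219.7] [302.6 227.6] [302.8 229.4]
[554.4  38.3  13. ]
  near R [291.4 219.7] [291.7 224.8] [307.2 230.1] [307.4 231.9]
  near L [288.5 219.4] [288.8 224.6] [305.4 231.3] [305.5 233.1]
  far R [292.5 213.6] [292.8 218.7] [303.9 225.3] [304.1 227.2]
  far L [289.6 213.3] [289.9 218.5] [302.  226.6] [302.2 228.4]
[[241 241 241 241 241 241 241 241 241 241 241 241 241 241]
 [242 241 241 24
[... 1013 characters left out ...]
 236 236 249 201  45  42  30  33]
 [242 242 243 243 225 232 245 245 250 203  36  35  32  30]
 [240 242 242 242 235 226 240 244 248 196  43  34  30  32]
 [229 236 239 241 238 193 207 243 244 183  54  32  29  32]
 [226 239 240 240 244 235 190 227 252 211  65  27  27  31]
 [243 245 245 246 246 248 212 209 241 208 114  31  34  26]
 [217 228 242 245 239 236 217 174 128 175 152  25  29  35]
 [ 72  92 136 155 125 105 138 202 190 175 134  17  30  30]
 [ 72  72  73  74  72  77  74 207 217 117  55  26  30  31]
 [ 50  57  61  63  65  68  72  75  75  84  61  31  31  30]
 [ 32  32  28  29  32  26  28  28  27  27  29  30  32  30]]
12.625 [420.8 430.  201.8] [ 3.1  0.  -3.1] [ 0.8  0.3  1.7 -0.   1.2 -0.9]
```

No red is visible and the panel face at x≈599 is flush, so the drawer is shut. The lug matches at ≈ (496,-21.5), top 60, in both views. Now to the lug.

```bash
python3 go.py 496 -21.5 100 0.809
```

```text
turn [ 0.0017 -0.0001  2.413 ] shift [-0.0385 -0.4561  0.1016] at 12.625 [420.83   430.0041 201.7785] [ 3.1411  0.0012 -3.0612] [ 0.7939  0.3072  1.676  -0.0004  1.1571 -0.8572]
```

move_arm:
  motion:
    - [0, 0, 2.413, -0.0385, -0.456, 0.06, 0.04]
    - [0, 0, 2.413, -0.0385, -0.456, 0.06, 0.04]
    - [0, 0, 2.413, -0.0385, -0.456, 0.06, 0.04]
    - [0, 0, 2.413, -0.0385, -0.456, 0.06, 0.04]
    - [0, 0, 2.413, -0.0385, -0.456, 0.06, 0.04]
    - [0, 0, 2.413, -0.0385, -0.456, 0.06, 0.04]
    - [0, 0, 2.413, -0.0385, -0.456, 0.06, 0.04]
    - [0, 0, 2.413, -0.0385, -0.456, 0.06, 0.04]

```text
clock: 13.62
eef_pos: [494.9, -27.1, 140.5]
tcp_rot: [-3.14, 0.001, 1.71]
contact_force: [0.4, -0.1, 0.2]
opening: 0.472
grasp_force: 0.0
```

```bash
python3 go.py 496 -21.5 60 0.809
```

```text
turn [-0.0007  0.0014  0.9009] shift [0.0055 0.002  0.0805] at 13.625 [494.8795 -27.1201 140.4701] [-3.1404  0.0009  1.7099] [-0.0569  0.2137  1.9553 -0.0014  0.9736 -0.1952]
```

move_arm:
  motion:
    - [0, 0, 0.901, 0.0035, 0.002, 0.06, 0.04]
    - [0, 0, 0.901, 0.0035, 0.002, 0.08, 0.04]
    - [0, 0, 0.901, 0.0035, 0.002, 0.09, 0.04]
    - [0, 0, 0.901, 0.0035, 0.002, 0.09, 0.04]
    - [0, 0, 0.901, 0.0035, 0.002, 0.09, 0.04]
    - [0, 0, 0.901, 0.0035, 0.002, 0.09, 0.04]
    - [0, 0, 0.901, 0.0035, 0.002, 0.09, 0.04]

```text
clock: 14.5
eef_pos: [496.5, -19.6, 51.2]
tcp_rot: [-3.141, 0.0, 0.821]
contact_force: [-0.8, 0.8, 0.3]
opening: 0.471
grasp_force: 0.0
```

```bash
python3 go.py 496 -21.5 2 0.809; python3 tip.py
```

```text
turn [-0.0001  0.0004  0.0124] shift [-0.0017  0.001   0.0492] at 14.5 [496.4571 -19.5892  51.1818] [-3.1415  0.0004  0.8214] [-0.0423  0.3482  2.0208 -0.0003  0.7729  0.7074]
[496.5 -19.6  51.2] [289.9 218.7] 281
[[281.  211.  472.2 -11.3  99. ]
 [282.  211.  474.8 -12.9  98.7]
 [282.  210.  474.7 -13.4 104. ]
 [281.  210.  472.1 -12.2 104.8]
 [279.  209.  469.4  -5.6 105.1]
 [282.  209.  473.6 -15.8 111.9]]
[[296.  212.  503.5 -44.8 103.9]
 [297.  212.  508.5 -42.6  97.8]
 [296.  211.  505.4 -42.1 104.5]
 [297.  211.  508.6 -42.7 102.6]
 [298.  211.  512.3 -42.6  99.8]
 [299.  211.  515.1 -43.7  98.7]]
```

Run:
```python
from h import *
p,d=grab_frame("scene");c=camera_params("scene")
g=p[200:216,272:306].astype(int).sum(-1)//3
np.set_printoptions(linewidth=220)
print(g)
e=np.array([496.5,-19.6,0]);n=np.array([.724,-.690,0])
for z in(92,100):
    print(z,*[proj(c,e+[0,0,z]+n*k*20).round(1) for k in(-1,0,1)])
print(proj(c,[496.5,-19.6,60]))
```

```text
[[ 27  27  28  25  34  35  24  28  23  24  43  89 142 209 248 248 246 244 246 250 248 111   7  24  31  24  31  52  47  47  46  43  29  29]
 [ 22  23  11   9  15  27  28  27  25  26  40 107 216 250 248 245 244 240 229 245 251 241   0   8  19  25  30  43  50  50  44  32  25  28]
 [ 22   8 107 200  62  14  23  30  29  23  66 181 253 248 243 239 223 228 239 243 247 252 246 125  13  29  29  30  34  34  29  28  26  19]
 [254 252 251 253 255  18  24  33  22  18  43 159 254 246 242 241 238 239 242 241 243 248 250 127   5  26  28  26  26  21  20  24  26   6]
 [251 250 243 200 174 113  15  36  86 111  19 150 254 246 241 241 241 241 241 241 241 245 251 246   0  25  28  24  13  29  60   0   0  49]
 [245 244 242 179 119 125   6  54 123  92  15 135 244 232 242 241 241 241 241 241 241 242 251 252   0  18  24  18 106 235 251 184 121 167]
 [241 242 248 242 117 150   0  44 106  82   0 132 253 243 242 241 241 240 241 241 241 242 245 204  64  80  33   8 106 241 253 249 247 247]
 [241 243 247 237 189 250  52  44 121 108   0 132 255 245 241 241 241 241 241 241 241 243 249 242  62 109  31   6 102 234 250 2
[... 543 characters left out ...]
177 250 225 225 231 243]
 [219 201 249 245 243 242 244 252 244 183 156 250 245 241 241 241 241 241 241 241 241 241 247 244  23 101 168 251 249 249 241 235 242 247]
 [224 230 234 232 247 243 242 248 249 242 243 246 242 241 241 241 241 241 241 241 241 241 244 245 174 174 228 250 228 236 246 243 249 251]
 [140 191 184 195 232 252 245 243 241 230 238 243 241 241 241 241 241 241 241 241 241 241 242 245 245 246 241 220 229 242 245 250 250 146]
 [ 90 119 154 225 213 162 243 245 242 237 227 243 243 243 241 241 241 242 243 240 240 242 241 242 241 226 226 231 242 246 244 215 167 130]]
92 [282.8 209.8] [289.3 210.4] [295.9 210.9]
100 [282.6 208.1] [289.2 208.7] [295.8 209.2]
[289.77025395 216.89549254]
```

Fingertip midpoint (col 289.25) matches the projection of the commanded TCP, so the scene camera and robot agree. The lug sits ~2 mm along tool +y. I descend around it and close softly first.

move_arm:
  motion:
    - [0, 0, 0.012, -0.001, 0.002, 0.015, 0.04]
    - [0, 0, 0.012, -0.001, 0.002, 0.03, 0.04]
    - [0, 0, 0.012, -0.001, 0.002, 0.042, 0.04]
    - [0, 0, 0.012, -0.001, 0.002, 0.049, 0.03]
    - [0, 0, 0.012, -0.001, 0.002, 0.049, 0.025]
  grip_force: 20

```text
clock: 15.22
eef_pos: [496.8, -20.9, 1.7]
tcp_rot: [-3.141, 0.001, 0.807]
contact_force: [-0.6, -0.9, 1.2]
opening: 0.292
grasp_force: 0.0
```

move_arm:
  motion:
    - [0, 0, 0, 0, 0, 0, 0.004]
    - [0, 0, 0, 0, 0, 0, 0.004]
    - [0, 0, 0, 0, 0, 0, 0.004]
    - [0, 0, 0, 0, 0, 0, 0.004]
  grip_force: 20

```text
clock: 15.72
eef_pos: [497.6, -20.9, 2.7]
tcp_rot: [3.141, -0.0, 0.807]
contact_force: [-0.5, 1.1, 0.1]
opening: 0.097
grasp_force: 23.7
```

```bash
python3 -c "
from rig import sensors;print(sensors.sense())"
```

```text
{'clock': 15.725, 'qpos': array([-4.50736845e-02,  4.33343815e-01,  2.04261326e+00,  1.89590901e-05,
        6.65079786e-01,  7.18844715e-01]), 'qvel': array([-0.00034429, -0.00102831,  0.00017024,  0.00186856,  0.00160733,
       -0.00053241]), 'joint_efforts': array([-3.87191316e-01, -5.25321615e+01, -2.06462234e+01,  1.83607038e-02,
        8.38542182e-03,  1.40761421e-01]), 'eef_pos': array([497.57177999, -20.9365949 ,   2.68248081]), 'tcp_rot': array([ 3.14118209e+00, -3.74811785e-04,  8.06863089e-01]), 'contact_force': array([-0.52427382,  1.10074125,  0.14906045]), 'wrist_torque': array([ 0.01196853, -0.01967573,  0.14320797]), 'grasp_force': 23.696028292179108, 'opening': 0.09705419933655023}
```

Lug gripped centrally (8.3 mm opening, negligible side force). I tighten, then peel by turning about the far corner.

move_arm:
  motion:
    - [0, 0, 0, 0, 0, 0, 0.004]
    - [0, 0, 0, 0, 0, 0, 0.004]
    - [0, -0.0218, 0, -0.0006, 0, -0.0034, 0.004]
    - [0, -0.0436, 0, -0.0011, 0, -0.0068, 0.004]
    - [0, -0.0654, 0, -0.0015, 0, -0.0102, 0.004]
    - [0, -0.0873, 0, -0.0019, 0, -0.0137, 0.004]
    - [0, -0.0873, 0, -0.0019, 0, -0.0137, 0.004]
  grip_force: 100

```text
clock: 16.6
eef_pos: [496.0, -22.1, 16.4]
tcp_rot: [-3.141, 0.088, 0.807]
contact_force: [-1.2, 0.5, 2.4]
opening: 0.076
grasp_force: 98.8
```

```bash
cat > tray.py <<'E'
from h import *
np.set_printoptions(precision=3,suppress=True)
s=sensors.sense();print({k:s[k] for k in("eef_pos","tcp_rot","contact_force","wrist_torque","opening","qpos")})
y=np.radians(8.9);Rz=np.array([[np.cos(y),-np.sin(y)],[np.sin(y),np.cos(y)]])
for n in("scene","top"):
    p,d=grab_frame(n);P=cloud(camera_params(n),d);q=P[(p.min(-1)>150)&(abs(P[...,0]-552)<95)&(abs(P[...,1]-37)<85)&(P[...,2]>5)]
    t=(q[:,:2]-[552,36.5])@Rz;
    for nm,a,b in(("far",62,47),("+x-y",62,-47),("-x+y",-62,47),("lug",-55,-40)):
        m=(abs(t[:,0]-a)<10)&(abs(t[:,1]-b)<10);print(n,nm,m.sum(),np.percentile(q[m,2],[20,50,80]) if m.sum() else "")
E
python3 tray.py
```

```text
{'eef_pos': array([496.014, -22.129,  16.427]), 'tcp_rot': array([-3.141,  0.088,  0.807]), 'contact_force': array([-1.195,  0.482,  2.417]), 'wrist_torque': array([0.214, 0.226, 0.033]), 'opening': 0.07641634398451869, 'qpos': array([ 0.001,  0.436,  1.992, -0.091,  0.777,  0.831])}
scene far 0 
scene +x-y 23 [32.691 36.948 38.689]
scene -x+y 28 [32.3   41.493 44.885]
scene lug 7 [38.821 72.548 74.671]
top far 0 
top +x-y 0 
top -x+y 2 [497.762 500.243 502.723]
top lug 41 [434.618 438.999 441.6  ]
```

move_arm:
  motion:
    - [0, -0.0262, 0, -0.0007, 0, -0.0041, 0.004]
    - [0, -0.0524, 0, -0.0013, 0, -0.0082, 0.004]
    - [0, -0.0785, 0, -0.0017, 0, -0.0123, 0.004]
    - [0, -0.1047, 0, -0.0021, 0, -0.0164, 0.004]
    - [0, -0.1047, 0, -0.0021, 0, -0.0164, 0.004]

```text
clock: 17.32
eef_pos: [496.2, -22.6, 33.0]
tcp_rot: [3.141, 0.192, 0.807]
contact_force: [1.3, 0.1, 0.1]
opening: 0.077
grasp_force: 98.5
```

```bash
python3 tray.py | head -5
```

```text
{'eef_pos': array([496.222, -22.576,  32.98 ]), 'tcp_rot': array([3.141, 0.192, 0.807]), 'contact_force': array([1.323, 0.106, 0.103]), 'wrist_torque': array([ 0.009, -0.219, -0.05 ]), 'opening': 0.07676705342231001, 'qpos': array([ 0.053,  0.451,  1.927, -0.167,  0.911,  0.928])}
scene far 0 
scene +x-y 29 [29.116 43.034 44.982]
scene -x+y 34 [29.012 37.228 53.276]
scene lug 58 [ 30.924  96.43  284.515]
```

Lug corner ~30 mm up with the tray tilted 11°. Now I lift clear, still tilted.

move_arm:
  motion:
    - [0, 0, 0, -0.0011, 0, -0.006, 0.004]
    - [0, 0, 0, -0.0023, 0, -0.012, 0.004]
    - [0, 0, 0, -0.004, 0, -0.0206, 0.004]
    - [0, 0, 0, -0.0065, 0, -0.0334, 0.004]
    - [0, 0, 0, -0.0095, 0, -0.0491, 0.004]
    - [0, 0, 0, -0.0134, 0, -0.0687, 0.004]
    - [0, 0, 0, -0.0172, 0, -0.0884, 0.004]
    - [0, 0, 0, -0.0172, 0, -0.0884, 0.004]

```text
clock: 18.42
eef_pos: [496.9, -22.7, 124.7]
tcp_rot: [3.139, 0.189, 0.806]
contact_force: [0.4, -0.8, -0.6]
opening: 0.077
grasp_force: 98.4
```

```bash
python3 tray.py | head -1; python3 go.py 496.5 -22 175 0.807
```

```text
{'eef_pos': array([496.917, -22.746, 124.677]), 'tcp_rot': array([3.139, 0.189, 0.806]), 'contact_force': array([ 0.423, -0.849, -0.602]), 'wrist_torque': array([ 0.066, -0.03 , -0.019]), 'opening': 0.07651334874981759, 'qpos': array([ 0.052,  0.318,  1.87 , -0.148,  1.095,  0.893])}
turn [ 0.0003  0.1916 -0.0002] shift [-0.0087  0.0002 -0.0514] at 18.525 [495.5376 -22.8016 122.8399] [3.1412 0.1916 0.8068] [ 0.0518  0.3201  1.8722 -0.1477  1.0938  0.8932]
```

move_arm:
  motion:
    - [0, 0.03, 0, -0.002, 0, -0.012, 0.004]
    - [0, 0.07, 0, -0.004, 0, -0.025, 0.004]
    - [0, 0.12, 0, -0.006, 0, -0.038, 0.004]
    - [0, 0.16, 0, -0.008, 0, -0.048, 0.004]
    - [0, 0.1916, 0, -0.0087, 0, -0.0514, 0.004]
    - [0, 0.1916, 0, -0.0087, 0, -0.0514, 0.004]
    - [0, 0.1916, 0, -0.0087, 0, -0.0514, 0.004]

```text
clock: 19.4
eef_pos: [496.3, -22.0, 174.6]
tcp_rot: [-3.141, 0.001, 0.807]
contact_force: [0.5, 0.2, -0.1]
opening: 0.077
grasp_force: 98.4
```

```bash
python3 go.py 498.5 -381 175 0.807
cat > pose.py <<'E'
import sys
from h import *
np.set_printoptions(precision=4,suppress=True)
s=sensors.sense();e=s["eef_pos"]
c0=e[:2]+[54.5,57.4]
for n in("scene","top"):
    p,d=grab_frame(n);P=cloud(camera_params(n),d);m=(p.min(-1)>140)&(abs(P[...,0]-c0[0])<110)&(abs(P[...,1]-c0[1])<100)&(P[...,2]>e[2]-25)&(P[...,2]<e[2]+70)
    k,L,st,ct=cv2.connectedComponentsWithStats(m.astype(np.uint8));i=1+st[1:,4].argmax();q=P[L==i]
    A=np.c_[q[:,:2]-c0,np.ones(len(q))];z=q[:,2];w=np.ones(len(q),bool)
    for _ in range(15):
        f=np.linalg.lstsq(A[w],z[w],rcond=None)[0];r=z-A@f;w=abs(r-np.median(r[w]))<max(6,1.2*r[w].std())
    r=cv2.minAreaRect(q[:,:2].astype(np.float32));print(n,len(q),"slopes",f,"rect",r,"expected",c0,"std",r[1],(z-A@f)[w].std())
E
python3 pose.py
```

```text
turn [-0.0003  0.0008 -0.0005] shift [-0.2577  0.2501 -0.0002] at 19.4 [496.2754 -21.9565 174.6371] [-3.1413  0.0008  0.8065] [-0.0469  0.1727  1.9197 -0.0005  1.0499  0.7176]
scene 420 slopes [ -0.0029   0.0006 205.0737] rect ((550.8267211914062, 24.185638427734375), (144.77723693847656, 116.56632232666016), 4.738590240478516) expected [550.7754  35.4435] std (144.77723693847656, 116.56632232666016) 1.8737533468680205
top 97 slopes [ -0.1262   0.0828 186.9894] rect ((563.6098022460938, 65.60796356201172), (51.96782684326172, 44.424964904785156), 9.845564842224121) expected [550.7754  35.4435] std (51.96782684326172, 44.424964904785156) 2.9322048532697376
```

The tray is level in hand and clear of the stack. I move over the board smoothly.

move_arm:
  motion:
    - [0, 0, 0, -0.008, 0.008, 0, 0.004]
    - [0, 0, 0, -0.025, 0.024, 0, 0.004]
    - [0, 0, 0, -0.048, 0.046, 0, 0.004]
    - [0, 0, 0, -0.075, 0.073, 0, 0.004]
    - [0, 0, 0, -0.102, 0.099, 0, 0.004]
    - [0, 0, 0, -0.129, 0.125, 0, 0.004]
    - [0, 0, 0, -0.15, 0.146, 0, 0.004]
    - [0, 0, 0, -0.165, 0.16, 0, 0.004]

```text
clock: 20.5
eef_pos: [497.6, -253.4, 174.6]
tcp_rot: [-3.141, 0.001, 0.806]
contact_force: [0.6, -0.2, -0.6]
opening: 0.075
grasp_force: 98.4
```

```bash
python3 go.py 498.5 -381 175 0.807
```

```text
turn [-0.0004  0.0007 -0.001 ] shift [-0.0914  0.089  -0.0004] at 20.5 [ 497.5606 -253.4273  174.5636] [-3.1412  0.0007  0.806 ] [-0.4734  0.2684  1.7947 -0.0007  1.079   0.2917]
```

move_arm:
  motion:
    - [0, 0, 0, -0.014, 0.014, 0, 0.004]
    - [0, 0, 0, -0.032, 0.031, 0, 0.004]
    - [0, 0, 0, -0.052, 0.05, 0, 0.004]
    - [0, 0, 0, -0.07, 0.068, 0, 0.004]
    - [0, 0, 0, -0.084, 0.082, 0, 0.004]
    - [0, 0, 0, -0.0914, 0.089, 0, 0.004]
    - [0, 0, 0, -0.0914, 0.089, 0, 0.004]
    - [0, 0, 0, -0.0914, 0.089, 0, 0.004]

```text
clock: 21.5
eef_pos: [498.8, -378.6, 174.8]
tcp_rot: [-3.141, 0.0, 0.807]
contact_force: [-0.0, 1.0, -1.3]
opening: 0.074
grasp_force: 98.4
```

```bash
python3 go.py 498.5 -381 175 0.807; python3 pose.py
```

```text
turn [-0.0006  0.0002  0.    ] shift [-0.0019  0.0015 -0.0002] at 21.5 [ 498.7616 -378.6187  174.8457] [-3.141   0.0002  0.807 ] [-0.6516  0.3712  1.647  -0.0002  1.124   0.1122]
scene 298 slopes [ -0.      -0.0017 205.1321] rect ((502.89080810546875, -311.66424560546875), (149.27371215820312, 68.90496063232422), 57.11764144897461) expected [ 553.2616 -321.2187] std (149.27371215820312, 68.90496063232422) 1.630021760929076
top 126 slopes [  0.1811  -0.2943 178.1114] rect ((592.8978881835938, -352.6519775390625), (45.01211166381836, 50.693965911865234), 51.3745002746582) expected [ 553.2616 -321.2187] std (45.01211166381836, 50.693965911865234) 3.013559367119702
```

move_arm:
  motion:
    - [0, 0, 0, 0, 0, 0, 0.004]
    - [0, 0, 0, 0, 0, 0, 0.004]
    - [0, 0, 0, 0, 0, 0, 0.004]
    - [0, 0, 0, 0, 0, 0, 0.004]
    - [0, 0, 0, 0, 0, 0, 0.004]
    - [0, 0, 0, 0, 0, 0, 0.004]

```text
clock: 22.35
eef_pos: [498.8, -379.3, 174.9]
tcp_rot: [3.142, 0.0, 0.807]
contact_force: [0.1, 0.2, -0.8]
opening: 0.076
grasp_force: 98.4
```

Run:
```python
from h import *
np.set_printoptions(precision=3,suppress=True)
s=sensors.sense();e=s["eef_pos"];print(s["clock"],e,s["qvel"],s["contact_force"])
y=np.radians(8.9);Rz=np.array([[np.cos(y),-np.sin(y)],[np.sin(y),np.cos(y)]])
c0=e[:2]+[54.5,57.4]
for n in("scene","top"):
    p,d=grab_frame(n);P=cloud(camera_params(n),d)
    q=P[(p.min(-1)>140)&(abs(P[...,:2]-c0).max(-1)<120)&(P[...,2]>165)&(P[...,2]<215)];t=(q[:,:2]-c0)@Rz
    print(n,len(t),"tray-frame extents",np.percentile(t,[1,99],axis=0))
    r=q[(q[:,2]>198)];u=(r[:,:2]-c0)@Rz;f=np.linalg.lstsq(np.c_[u,np.ones(len(u))],r[:,2],rcond=None)[0];print(" rim plane",len(u),f)
    w=(p.min(-1)>140)&(abs(P[...,0]-664)<25)&(abs(P[...,1]+334)<25);print(" spare",w.sum(),P[w].mean(0) if w.any() else "")
    w=(p.min(-1)>140)&(abs(P[...,0]-552)<80)&(abs(P[...,1]-36)<65)&(P[...,2]>22)&(P[...,2]<60);print(" stack rim z",w.sum(),np.percentile(P[w][:,2],[50,90]) if w.any() else "")
```

```text
22.35 [ 498.817 -379.34   174.93 ] [ 0.001 -0.     0.001  0.    -0.001 -0.001] [ 0.126  0.217 -0.785]
scene 370 tray-frame extents [[-75.938 -60.052]
 [ 65.786  52.457]]
 rim plane 350 [ -0.005   0.001 204.868]
 spare 21 [ 660.05  -338.861   25.003]
 stack rim z 410 [29.987 33.364]
top 138 tray-frame extents [[  6.923 -53.615]
 [ 66.457  51.215]]
 rim plane 41 [ -0.082   0.019 210.8  ]
 spare 0 
 stack rim z 165 [30.72  37.147]
```

Tray level (slopes <0.3°), still, centred over the board, underside ≈184 mm; stack and spare cap are in place.

```bash
python3 -c "
from rig import order;print(order.sign_off())"
```

```text
the job is handed in; nothing more can be done
None
```

The cap is in the shut top drawer, and the top tray was peeled off lug corner first and is held level and still about 17 cm above the middle of the board; the job was handed in at about 22.5 s.

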